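# Open a parcelled tap-and-die tin and hold its lid at 60 degrees

### The job

Check in the delivery on the bench: fold both flaps of the brown carton well back over its sides, then lift the lid of the red steel tin inside by the steel tab on its edge. The lid has no stay and falls shut, so hold it open at 60 degrees for the contents to be counted, and finish while still holding it there. Leave the tin sitting in the carton, the carton where it stands and the other things on the bench alone.

Things in the scene. Friction and masses are not known exactly. Their poses are not given: they have to be found in the camera images.
- carton: Brown carton, 234 x 206 mm, 5 mm walls, rim 112 mm above its underside, 0.7 kg, loose on a 3 mm mat beside the bench vise (top 140 mm up). Origin: centre of its underside; x along its long sides, away from the robot, y to its left. Top flaps on its left (+y) and right (-y) rims start half raised, 60 to 110 mm apart. A wall cabinet hangs 0.5 m over the bench from x = 0.57 on, for y over 0.22.
- flap_left (a joint): Angle of the left flap (220 mm long, 90 mm to its free edge, 5 mm board, plain). 0 = shut flat over the carton, 1.57 = upright, 2.2 and more = folded back out of the way, 3.14 = level with the rim, stop 3.7. Soft crease: under 1 N lifts it, and it stays where it is left. Swing it along its arc from underneath: its edge grips a finger that pushes straight sideways, which shoves the carton.
- flap_right (a joint): Angle of the right flap, which bears a white label; same size, crease and values as the left one, opening to the carton's right (-y).
- flap_left_edge (a point): Middle of the left flap's free edge, 90 mm from its hinge.
- flap_right_edge (a point): Middle of the right flap's free edge, 90 mm from its hinge.
- flap_left_hinge (a point): Middle of the left flap's hinge line, on the carton's rim at (0, +103, 112) mm in the carton's frame; the line runs along the carton's x.
- flap_right_hinge (a point): Middle of the right flap's hinge line, on the rim at (0, -103, 112) mm in the carton's frame.
- tin: Red sheet-steel tin, 0.9 kg, standing loose in the carton between packing strips 55 mm high (45 mm under the tab). Origin: centre of its underside, 5 mm above the carton's. Its own x points to its hinge side (the carton's left, +y), y along its 198 mm length. 125 mm wide, flat lid top 79 mm up, a thin fixed wire bail on top to 92 mm. Small loose parts in it.
- tin_lid (a joint): Angle of the tin's lid, hinged along the tin's left long side. 0 = shut, 1.047 = 60 degrees open, 1.57 = upright. No stay, hardly any friction: it falls shut below about 90 degrees when let go (about 1 N at the tab holds it).
- lift_tab (a point): Grip point of the steel lift tab that sticks out 27 mm from the middle of the lid's right-hand (-y) edge: 34 mm wide along the hinge line, 3 mm plate ending in a 9 mm roll. Pinched from straight above across its 34 mm, it turns between the fingers as the lid swings. 141 mm from the hinge axis; shut, 80 mm above the carton's underside, 11 mm above the axis, 30 mm inside the carton's right wall.
- lid_hinge (a point): Middle of the lid's hinge axis (the axis runs along the tin's own y), 69 mm above the carton's underside.
- block: Bystander: brown wooden block with three small holes in its top, 62 x 110 x 38 mm; origin centre of its underside.
- calliper: Bystander: steel vernier calliper lying flat, 69 x 210 x 7 mm; origin centre of its underside.
- can: Bystander: blue and white spray can, 52 mm across, 161 mm high, upright; origin centre of its underside.
- mug: Bystander: white china mug with a handle, 82 x 114 mm, 91 mm high, upright; origin centre of its underside.

How it is judged:
On the way, in this order (a step that is already met when the one before it is completed fails the run):
1. both carton flaps are folded back well past upright (more than 125 degrees from shut) (value of joint each of flap_left, flap_right above 2.18 rad), for 0.2 s.
2. then the tin's lid is raised by the fingers (value of joint tin_lid above 0.35 rad and contact force between the fingers and tin above 0.5 N), for 0.1 s.
At the end, for the whole second after the job is handed in: The gripper still holds the tin's lid, at rest, 60 degrees open (within 8 degrees); both carton flaps are folded back more than 125 degrees from shut; the tin sits level on the carton's floor (raised less than 10 mm) (all of step 1 and value of joint tin_lid between 0.907 and 1.187 rad and velocity of joint tin_lid between -0.1 and 0.1 rad/s and contact force between the fingers and tin above 0.5 N and z of tin in the frame of carton below 0.015 m and horizontal distance between tin and carton below 0.03 m and angle between tin's own z axis and vertical below 0.1 rad); the arm keeps its last pose, push and grip.
It fails at once if the carton is shoved more than 50 mm (distance of carton from where it was at the start of the episode above 0.05 m).
It fails at once if the tin is pulled up out of the carton (z of tin in the frame of carton above 0.035 m).
It fails at once if a bystander (wooden block, calliper, spray can, mug) is moved more than 25 mm (distance of any of block, calliper, can, mug from where it was at the start of the episode above 0.025 m).
It also fails if it takes over 62 s, if anything falls off the work surface, if the arm or the gripper's body presses on something with over 40 N, if the wrist force passes 120 N, or if a joint passes its speed limit or range.

### The arm

A 6-joint arm with a two-finger parallel gripper is mounted at the origin on a cart in front of the work surface, level with it; the furniture and walls round the work are solid. World frame = base frame: x ahead of the robot, y to its left, z up, the work surface at z = 0. Lengths are in m, angles in rad, forces in N, time in s.
With the tool pointing down it reaches from about 0.325 to 0.85 m from the base axis. Payload 4.4 kg.
Tool frame: the origin (TCP) lies on the centre line of the jaws, within the pads' length; the fingertips stand 11 mm ahead of it and the grasp point (between the pads) lies 8 mm behind it; z points along the fingers, y is the direction in which the jaws open and shut (so a half turn about z gives the same grasp; the last joint's range is limited). The gripper opens to 94 mm and grips with 3 to 60 N. Pads are 16 mm wide; open, the fingers measure 119 mm over their backs; the gripper's body (75 mm by 177 mm) begins 78 mm behind the grasp point.
Start: joints at [1.192, 0.207, 1.542, -0, 1.393, -0.15], TCP at [0.13, 0.56, 0.189] pointing down, gripper open.
Joint ranges: [-2.73, 2.73], [-0.86, 2.22], [0.23, 2.46], [-1.11, 4.25], [0.08, 2.63], [-2.82, 2.82]. Speed limits (rad/s): [2.79, 2.79, 3.14, 3.14, 3.14, 3.14].

### API

Orientations are given as [roll, pitch, yaw] about the fixed x, y, z axes, in that order (R = Rz(yaw) Ry(pitch) Rx(roll)).
In Python, from plant import observe, get_image, finish_job gives the robot as it stands.
- The arm moves only by the tool servo_tool, never from a script. Its argument "deltas" is a list of rows, each an object with "slide": the shift along the tool's x, y, z in mm, a list of three; "roll": the turn about the tool's z in degrees; "fingers": the closure, from 0 (fully open) to 1 (shut). In form: [{"slide": [tx, ty, tz], "roll": roll, "fingers": fingers}, ...]. A call has 1 to 12 rows; each row shifts and turns the commanded pose from where the row before left it, along the tool's axes as they then stand; what a row does not reach is not made up. A row lasts 1/12 s, in which the tool goes at most 41.7 mm and 7.16 degrees, less where a joint would pass 70% of its speed; a pose out of reach is approached as far as the arm can. A call with a gripper value outside its range is refused whole. The fingers move at their own pace and stop on an object; "squeeze" is the grip in N (left out, the last holds). Time passes only in rows, so rows that do not move let the fingers close. It gives the time, the measured TCP pose, the force and the opening at its end, in the units of the state.
- observe(): the state, without advancing time (a new reading comes with each control period).
- get_image(name): name is "side" or "top"; returns a dict with "frame" (400x640x3 uint8, red, green, blue), "fx", "fy", "cx", "cy" (pixels), "rvec" (rotation vector, rad) and "tvec" (3), from world to camera coordinates, as OpenCV has them. Camera axes: x right, y down, z forward; pixel columns grow to the right and rows downward; lengths in m; the calibration is good to about 2 mm. A picture is of the moment at which its call begins. There is no depth.
- finish_job(): hands the job in, once; it reports no verdict.
The state is a dict: "time": time; "qpos": joint angles; "joint_vel": joint speeds; "joint_efforts": joint torques, N m; "ee_pos": TCP position; "tcp_rot": TCP orientation; "force": force on the tool from outside, world axes, zero at the start; "ft_torque": the same for the moment, N m; "width": finger opening in m.
Only numpy, scipy, OpenCV 4.12 (cv2) and the standard library are available. Lean on these libraries where they do the work, as an engineer would, in place of code of your own. Each camera call takes 0.05 s, during which the arm holds its last target. There are 200 camera calls.

## Working session

There is one attempt and no reset: what is moved stays moved. The work goes in short steps, Python scripts to look and compute and a tool call to move; the robot and the scene stay as the last step left them, time stands still between calls to the robot, and variables do not carry over. Pictures are saved under pics/ and viewed, about 8 in all and at most 12, crops included, and the job is handed in when it is done.

Besides the shell and the picture viewer there is one more tool, called by a JSON object that holds its "fn" and its "kwargs". servo_tool: Moves the arm, as the interface text tells. Its arguments: {"type":"object","properties":{"deltas":{"type":"array"},"squeeze":{"type":"number"}},"required":["deltas"]}

```bash
mkdir -p pics; ls; cat > h.py <<'E'
import numpy as np, cv2
from plant import observe, get_image, finish_job
def cam(n):
    c=get_image(n); R=cv2.Rodrigues(np.array(c["rvec"],float))[0]; t=np.array(c["tvec"],float).ravel()
    K=np.array([[c["fx"],0,c["cx"]],[0,c["fy"],c["cy"]],[0,0,1.]])
    return c["frame"],K,R,t
def ray(C,u,v):
    _,K,R,t=C; return -R.T@t, R.T@np.linalg.inv(K)@np.array([u,v,1.])
def onz(C,u,v,z):
    o,d=ray(C,u,v); return o+d*(z-o[2])/d[2]
def proj(C,P):
    _,K,R,t=C; p=K@(R@np.array(P,float)+t); return p[:2]/p[2]
def save(C,n,crop=None,s=1):
    f=C[0]
    if crop: x0,y0,x1,y1=crop; f=f[y0:y1,x0:x1]
    f=cv2.resize(f,None,fx=s,fy=s,interpolation=cv2.INTER_CUBIC)
    cv2.imwrite("pics/"+n+".png",cv2.cvtColor(f,cv2.COLOR_RGB2BGR))
E
python3 - <<'E'
from h import *
for n in("top","side"):
    C=cam(n); save(C,n+"0",s=1.25); print(n,-C[2].T@C[3],C[1][0,0],C[1][:2,2], C[2][2])
o=observe(); print({k:np.round(v,3) for k,v in o.items()})
E
```

```text
pics
top [0.25711717 0.01771582 1.45916565] 493.5086279530263 [327.67914105 204.28224339] [ 0.18149275  0.00496651 -0.98337974]
side [-0.25022741 -0.21688999  0.97148648] 480.0847922874839 [315.678798   195.69402843] [ 0.66813843  0.18241984 -0.72132797]
{'time': np.float64(0.1), 'qpos': array([ 1.192,  0.207,  1.543, -0.   ,  1.394, -0.15 ]), 'joint_vel': array([-0.   , -0.002, -0.004,  0.001, -0.   ,  0.001]), 'joint_efforts': array([-1.0000e-03, -3.7187e+01, -2.8229e+01,  7.0000e-02,  3.1000e-02,
       -0.0000e+00]), 'ee_pos': array([0.13 , 0.559, 0.188]), 'tcp_rot': array([-3.14 , -0.   ,  2.913]), 'force': array([ 0.594,  0.078, -0.375]), 'ft_torque': array([-0.015, -0.027, -0.019]), 'width': np.float64(0.094)}
```

View pics/top0.png

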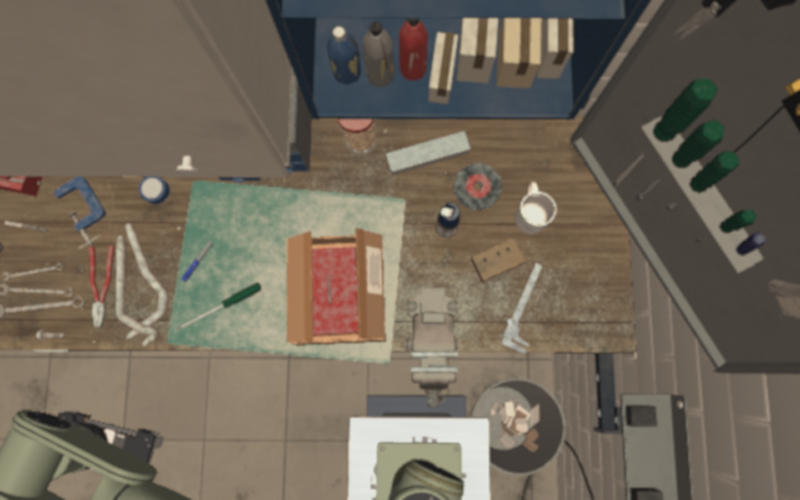

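View pics/side0.png

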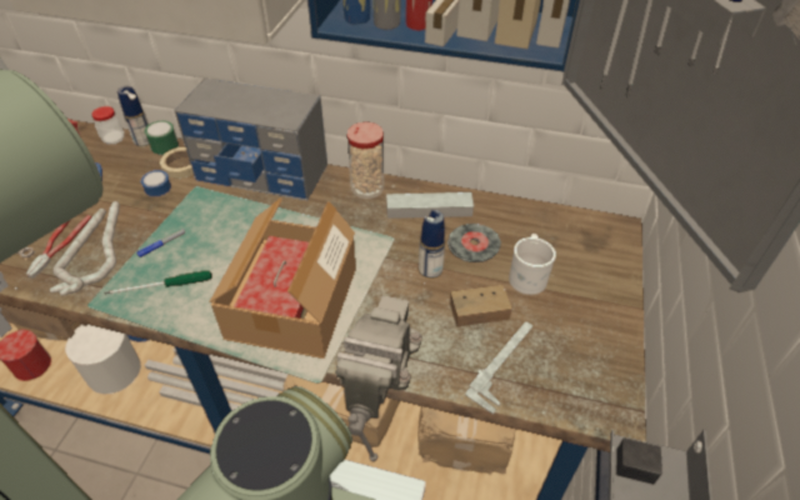

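The top view shows the carton at about (290–385, 232–345) in the 1.25× picture. The left flap is plain and the right one carries the label. The vise stands at (430, 320), the can at (448, 217), and the cabinet at upper left. Next I'll zoom in on the corners.

```bash
python3 - <<'E'
from h import *
T=cam("top");S=cam("side")
a=cv2.resize(T[0][170:290,215:325],None,fx=4.5,fy=4.5,interpolation=cv2.INTER_CUBIC)[:540]
b=cv2.resize(S[0][150:290,165:295],None,fx=3.85,fy=3.85,interpolation=cv2.INTER_CUBIC)[:540]
im=np.hstack([cv2.resize(a,(400,436)),cv2.resize(b,(400,431))[:436] if 0 else np.vstack([cv2.resize(b,(400,431)),np.zeros((5,400,3),np.uint8)])])
# ticks every 10 native px
for k in range(0,110,10): cv2.putText(im,str(215+k),(int(k*400/110),8),0,.3,(255,255,0)); cv2.line(im,(int(k*400/110),10),(int(k*400/110),16),(255,255,0))
for k in range(0,120,10): cv2.putText(im,str(170+k),(0,int(k*436/120)+4),0,.3,(255,255,0))
for k in range(0,130,10): cv2.putText(im,str(165+k),(400+int(k*400/130),8),0,.3,(255,255,0)); cv2.line(im,(400+int(k*400/130),10),(400+int(k*400/130),16),(255,255,0))
for k in range(0,140,10): cv2.putText(im,str(150+k),(402,int(k*431/140)+4),0,.3,(255,255,0))
cv2.imwrite("pics/zoom.png",im[:,:,::-1])
E
```

```text
(no output)
```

View pics/zoom.png

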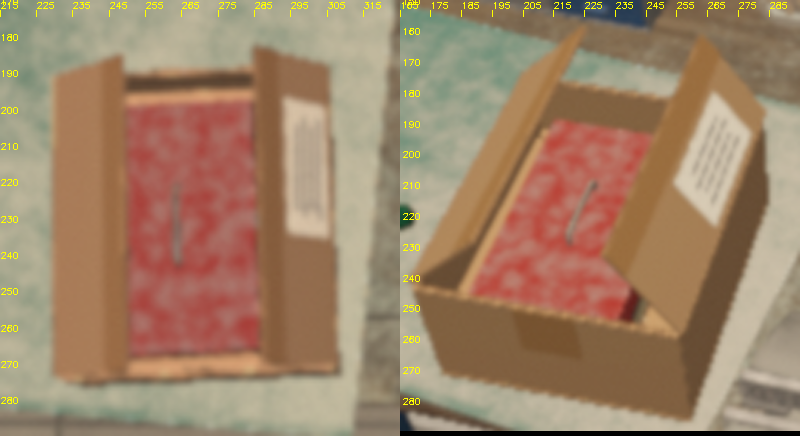

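```bash
python3 - <<'E'
from h import *
T=cam("top");S=cam("side")
tz=lambda x,y:(215+x*110/400,170+y*120/436)
sz=lambda x,y:(165+(x-400)*130/400,150+y*140/431)
for n,p in dict(nl=(54,381),nr=(340,372),fl=(53,77),fr=(330,66)).items():
    print("top rim",n,onz(T,*tz(*p),.115).round(3))
for n,p in dict(nl=(415,287),nr=(680,337),fr=(768,200)).items(): print("side rim",n,onz(S,*sz(*p),.115).round(3))
for n,p in dict(nl=(442,373),nr=(690,419)).items(): print("side base",n,onz(S,*sz(*p),.003).round(3))
def tri(p,q):
    P=[]
    for C in(T,S): P.append(C[1]@np.c_[C[2],C[3]])
    X=cv2.triangulatePoints(P[0],P[1],np.array(tz(*p),float).reshape(2,1),np.array(sz(*q),float).reshape(2,1)).ravel();X=X[:3]/X[3]
    return X.round(3),(proj(T,X)-tz(*p)).round(1),(proj(S,X)-sz(*q)).round(1)
for n,p,q in[("Lfar free",(122,55),(585,27)),("Rfar free",(254,45),(700,37)),("Rnear free",(262,358),(605,257)),("bail",(178,262),(570,242))]: print(n,*tri(p,q))
# bystanders
for n,u,v,z in[("vise L",410,320,.14),("vise top",430,320,.14),("can",448,212,.161),("tin near R",0,0,0)]: print(n,onz(T,u/1.25,v/1.25,z).round(3))
for n,p in dict(nl=(130,355),nr=(262,352),fl=(127,100),fr=(252,97)).items(): print("tin",n,onz(T,*tz(*p),.087).round(3))
E
```

```text
top rim nl [0.31  0.288 0.115]
top rim nr [0.318 0.075 0.115]
top rim fl [0.541 0.298 0.115]
top rim fr [0.551 0.086 0.115]
side rim nl [0.314 0.279 0.115]
side rim nr [0.322 0.075 0.115]
side rim fr [0.462 0.055 0.115]
side base nl [0.315 0.283 0.003]
side base nr [0.325 0.079 0.003]
Lfar free [0.544 0.233 0.182] [ 0.6 -0.3] [-0.7  0.1]
Rfar free [0.55  0.137 0.188] [ 0.4 -0.2] [-0.5  0.1]
Rnear free [0.325 0.126 0.185] [ 0.5 -0.3] [-0.7  0.1]
bail [0.403 0.2   0.088] [ 0.5 -0.3] [-0.7  0.1]
vise L [0.36  0.023 0.14 ]
vise top [ 0.361 -0.02   0.14 ]
can [ 0.593 -0.058  0.161]
tin near R [1.199 1.099 0.   ]
tin nl [0.331 0.236 0.087]
tin nr [0.334 0.136 0.087]
tin fl [0.529 0.245 0.087]
tin fr [0.532 0.148 0.087]
```

The carton centre comes out at about (0.430, 0.187), yaw 0.042. Two rim-corner checks agree, and the sides measure about 232 × 212 mm. The right flap is at about 57° and the left at about 47°, with a gap of about 97 mm between y 0.132 and 0.229. I'll lift, turn the jaws to lie along the carton's x, and move over the gap.

{"fn": "servo_tool", "kwargs": {"deltas": [{"slide": [0, 0, -37], "roll": 7, "fingers": 1}, {"slide": [0, 0, -37], "roll": 7, "fingers": 1}, {"slide": [0, 0, -37], "roll": 7, "fingers": 1}, {"slide": [0, 0, 0], "roll": 7, "fingers": 1}, {"slide": [0, 0, 0], "roll": 7, "fingers": 1}, {"slide": [0, 0, 0], "roll": 7, "fingers": 1}, {"slide": [0, 0, 0], "roll": 7, "fingers": 1}, {"slide": [0, 0, 0], "roll": 7, "fingers": 1}, {"slide": [0, 0, 0], "roll": 7, "fingers": 1}, {"slide": [0, 0, 0], "roll": 7, "fingers": 1}, {"slide": [0, 0, 0], "roll": 4.5, "fingers": 1}, {"slide": [0, 0, 0], "roll": 0, "fingers": 1}]}}

```text
time: 1.3
ee_pos: [0.1304, 0.5599, 0.2994]
tcp_rot: [-3.142, 0.0, 1.611]
force: [0.1, -0.3, 0.4]
width: 0.0175
```

{"fn": "servo_tool", "kwargs": {"deltas": [{"slide": [-20, 15, 0], "roll": 0, "fingers": 1}, {"slide": [-30, 22, 0], "roll": 0, "fingers": 1}, {"slide": [-34, 25, 0], "roll": 0, "fingers": 1}, {"slide": [-34, 25, 0], "roll": 0, "fingers": 1}, {"slide": [-34, 25, 0], "roll": 0, "fingers": 1}, {"slide": [-34, 25, 0], "roll": 0, "fingers": 1}, {"slide": [-34, 25, 0], "roll": 0, "fingers": 1}, {"slide": [-34, 25, 0], "roll": 0, "fingers": 1}, {"slide": [-34, 25, 0], "roll": 0, "fingers": 1}, {"slide": [-34, 25, 0], "roll": 0, "fingers": 1}, {"slide": [-30, 22, 0], "roll": 0, "fingers": 1}, {"slide": [-20, 15, 0], "roll": 0, "fingers": 1}]}}

```text
time: 2.3
ee_pos: [0.4186, 0.2002, 0.2997]
tcp_rot: [3.141, 0.001, 1.612]
force: [0.4, 0.9, -0.8]
width: 0.0003
```

{"fn": "servo_tool", "kwargs": {"deltas": [{"slide": [-22, 6, 0], "roll": 0, "fingers": 1}, {"slide": [-22, 5, 0], "roll": 0, "fingers": 1}, {"slide": [0, 0, 30], "roll": 0, "fingers": 1}, {"slide": [0, 0, 35], "roll": 0, "fingers": 1}, {"slide": [0, 0, 35], "roll": 0, "fingers": 1}, {"slide": [0, 0, 20], "roll": 0, "fingers": 1}, {"slide": [0, 0, 0], "roll": 0, "fingers": 1}]}}

```text
time: 2.88
ee_pos: [0.4255, 0.1587, 0.1743]
tcp_rot: [-3.131, 0.001, 1.614]
force: [-1.2, -1.0, -1.2]
width: 0.0008
```

```bash
python3 - <<'E'
from h import *
S=cam("side");T=cam("top")
a=cv2.resize(T[0][150:290,205:345],(400,400));b=cv2.resize(S[0][120:280,150:310],(400,400))
cv2.imwrite("pics/z2.png",np.hstack([a,b])[:,:,::-1]); o=observe(); print(o["ee_pos"],o["force"])
E
```

```text
[0.42960751 0.15956575 0.17953826] [ 0.33960957 -0.14711714  0.70835122]
```

View pics/z2.png

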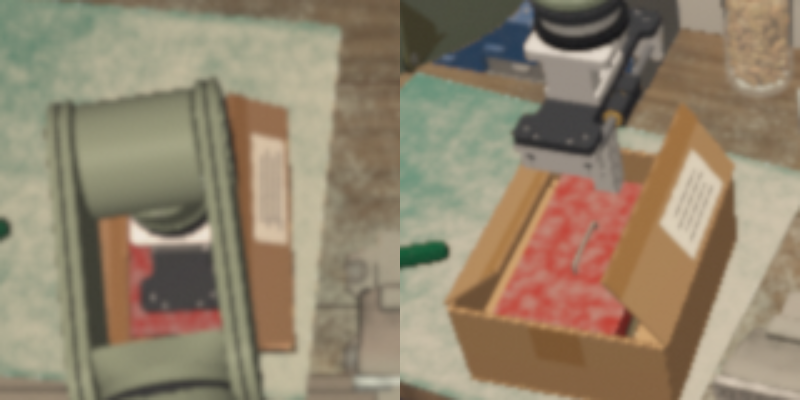

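The closed fingers stand in the gap between the flaps at the right depth: the tip is at about (605, 188) in the side crop, clear of the right flap. Now I'll sweep the right flap along its arc.

{"fn": "servo_tool", "kwargs": {"deltas": [{"slide": [-10, 0, 0], "roll": 0, "fingers": 1}, {"slide": [-9, 0, 0], "roll": 0, "fingers": 1}, {"slide": [-6.7, 0, -4], "roll": 0, "fingers": 1}, {"slide": [-7, 0, -3.5], "roll": 0, "fingers": 1}, {"slide": [-7.2, 0, -2.6], "roll": 0, "fingers": 1}, {"slide": [-7.6, 0, -2.1], "roll": 0, "fingers": 1}, {"slide": [-7.7, 0, -1.4], "roll": 0, "fingers": 1}, {"slide": [-7.8, 0, -0.8], "roll": 0, "fingers": 1}, {"slide": [-7.8, 0, 0], "roll": 0, "fingers": 1}, {"slide": [0, 0, 0], "roll": 0, "fingers": 1}]}}

```text
time: 3.82
ee_pos: [0.4328, 0.0875, 0.1939]
tcp_rot: [-3.141, 0.001, 1.611]
force: [-0.3, 0.6, -0.4]
width: 0.0003
```

{"fn": "servo_tool", "kwargs": {"deltas": [{"slide": [-8.5, 0, 2], "roll": 0, "fingers": 1}, {"slide": [-5.7, 0, 1.3], "roll": 0, "fingers": 1}, {"slide": [-5.7, 0, 1.7], "roll": 0, "fingers": 1}, {"slide": [-5.2, 0, 2.5], "roll": 0, "fingers": 1}, {"slide": [-5.2, 0, 2.5], "roll": 0, "fingers": 1}, {"slide": [-4.8, 0, 3.3], "roll": 0, "fingers": 1}, {"slide": [-4.8, 0, 3.3], "roll": 0, "fingers": 1}, {"slide": [-4.1, 0, 4.2], "roll": 0, "fingers": 1}, {"slide": [-4.1, 0, 4.2], "roll": 0, "fingers": 1}, {"slide": [-2.9, 0, 3.7], "roll": 0, "fingers": 1}, {"slide": [-2.9, 0, 3.7], "roll": 0, "fingers": 1}, {"slide": [0, 0, 0], "roll": 0, "fingers": 1}]}}

```text
time: 4.82
ee_pos: [0.4344, 0.0346, 0.1605]
tcp_rot: [-3.14, -0.0, 1.612]
force: [-0.3, -0.1, -0.2]
width: 0.0005
```

```bash
python3 - <<'E'
from h import *
S=cam("side");T=cam("top")
a=cv2.resize(T[0][150:290,205:345],(400,400));b=cv2.resize(S[0][120:280,150:310],(400,400))
cv2.imwrite("pics/z3.png",np.hstack([a,b])[:,:,::-1]); o=observe(); print(o["ee_pos"],o["force"])
E
```

```text
[0.43492657 0.03502793 0.16135078] [ 0.36136243  0.2554682  -0.16848536]
```

View pics/z3.png

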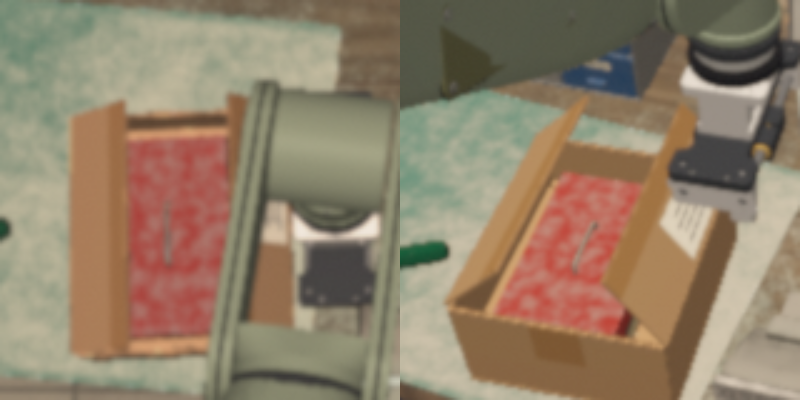

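The right flap has not moved, so the finger must have passed over its edge. I'll check the calibration against the fingertip.

```bash
python3 - <<'E'
from h import *
S=cam("side");T=cam("top")
P=[.4296,.1596,.1685]
print("exp tip z2 side crop", (proj(S,P)-[150,120])*2.5+[400,0], "top",(proj(T,P)-[205,150])*400/140)
P=[.4349,.035,.1503]
print("exp tip z3 side", (proj(S,P)-[150,120])*2.5+[400,0], "top",(proj(T,P)-[205,150])*400/140)
# expected flap corners for angles
c=np.array([.430,.187]);e=np.array([.9991,.042]);f=np.array([-.042,.9991])
for th in (30,40,50,57,65):
  r=.09;t=np.radians(th)
  out=[]
  for s in(-.11,.11):
    P=np.r_[c+e*s+f*(-.103+r*np.cos(t)),.115+r*np.sin(t)]
    out+=[((proj(S,P)-[150,120])*2.5+[400,0]).round(),((proj(T,P)-[205,150])*400/140).round()]
  print(th,*out)
E
```

```text
exp tip z2 side crop [613.69745892 202.2721349 ] top [203.4101371  224.37854564]
exp tip z3 side [745.82158688 237.72689477] top [338.7026643  222.06008194]
30 [570. 298.] [204. 343.] [650. 127.] [200. 108.]
40 [578. 290.] [212. 342.] [658. 119.] [208. 105.]
50 [589. 284.] [223. 341.] [668. 112.] [219. 102.]
57 [598. 281.] [233. 340.] [676. 109.] [228. 100.]
65 [609. 279.] [244. 340.] [686. 106.] [239.  98.]
```

{"fn": "servo_tool", "kwargs": {"deltas": [{"slide": [0, 0, -35], "roll": 0, "fingers": 1}, {"slide": [0, 0, -35], "roll": 0, "fingers": 1}, {"slide": [30, 0, 0], "roll": 0, "fingers": 1}, {"slide": [35, 0, 0], "roll": 0, "fingers": 1}, {"slide": [35, 0, 0], "roll": 0, "fingers": 1}, {"slide": [30, 0, 0], "roll": 0, "fingers": 1}, {"slide": [0, 0, 30], "roll": 0, "fingers": 1}, {"slide": [0, 0, 30], "roll": 0, "fingers": 1}, {"slide": [0, 0, 25], "roll": 0, "fingers": 1}, {"slide": [0, 0, 10], "roll": 0, "fingers": 1}, {"slide": [0, 0, 0], "roll": 0, "fingers": 1}, {"slide": [0, 0, 0], "roll": 0, "fingers": 1}]}}

```text
time: 6.02
ee_pos: [0.43, 0.165, 0.1371]
tcp_rot: [3.141, -0.0, 1.613]
force: [0.4, 0.0, 0.6]
width: 0.0001
```

```bash
python3 - <<'E'
from h import *
S=cam("side");o=observe();p=o["ee_pos"]; print(p,o["force"])
x0,y0=195,150;im=cv2.resize(S[0][y0:y0+90,x0:x0+90],(540,540),interpolation=cv2.INTER_CUBIC)
for dz in (-.011,.0):
  q=(proj(S,p+[0,0,dz])-[x0,y0]+.5)*6; print(q); cv2.drawMarker(im,tuple(int(v) for v in q),(0,255,0) if dz else (0,255,255),0,12)
cv2.imwrite("pics/z4.png",im[:,:,::-1])
E
```

```text
[0.43094697 0.1650789  0.13806861] [ 0.67971178  0.87862798 -0.05609581]
[246.99196568 375.47485959]
[243.56438447 356.67753734]
```

View pics/z4.png

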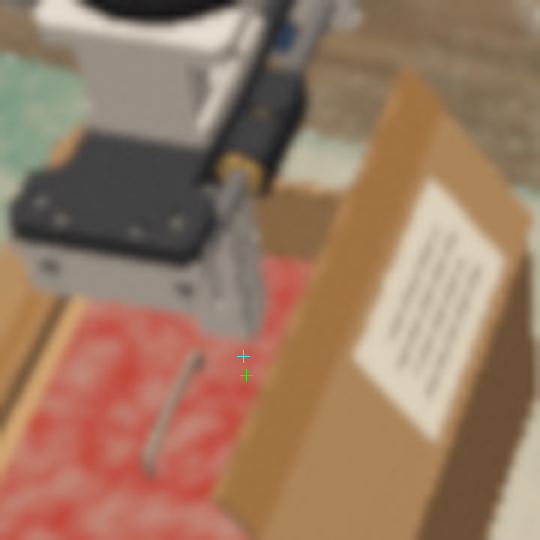

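The visible fingertip at (240, 335) sits about 20 mm above where the nominal tip should project (247, 375). That explains the first pass going over the edge. The finger is now about 50 mm lower relative to the edge, so I'll sweep along the arc again.

{"fn": "servo_tool", "kwargs": {"deltas": [{"slide": [-12, 0, 0], "roll": 0, "fingers": 1}, {"slide": [-11, 0, 0], "roll": 0, "fingers": 1}, {"slide": [-6.7, 0, -4], "roll": 0, "fingers": 1}, {"slide": [-7, 0, -3.5], "roll": 0, "fingers": 1}, {"slide": [-7.2, 0, -2.6], "roll": 0, "fingers": 1}, {"slide": [-7.6, 0, -2.1], "roll": 0, "fingers": 1}, {"slide": [-7.7, 0, -1.4], "roll": 0, "fingers": 1}, {"slide": [-7.8, 0, -0.8], "roll": 0, "fingers": 1}, {"slide": [0, 0, 0], "roll": 0, "fingers": 1}]}}

```text
time: 6.82
ee_pos: [0.4326, 0.0966, 0.1512]
tcp_rot: [3.141, 0.001, 1.611]
force: [0.1, 0.4, 0.2]
width: 0.0006
```

```bash
python3 - <<'E'
from h import *
S=cam("side");o=observe();p=o["ee_pos"]; print(p,o["force"])
x0,y0=165,140;im=cv2.resize(S[0][y0:y0+150,x0:x0+150],(600,600),interpolation=cv2.INTER_CUBIC)
for d in ([0,0,-.011],[-.088,.0375,.086],[-.088,-.0375,.086],[.088,-.0375,.086]):
  q=(proj(S,p+d)-[x0,y0]+.5)*4; print(q); cv2.drawMarker(im,tuple(int(v) for v in q),(0,255,0),0,12)
cv2.imwrite("pics/z5.png",im[:,:,::-1])
E
```

```text
[0.43240905 0.09718813 0.15092299] [ 0.10705483  0.02910871 -0.10467187]
[392.36996103 296.41218315]
[251.21462381 280.16510395]
[388.45245906 308.60552793]
[492.46314867  84.67861882]
```

View pics/z5.png

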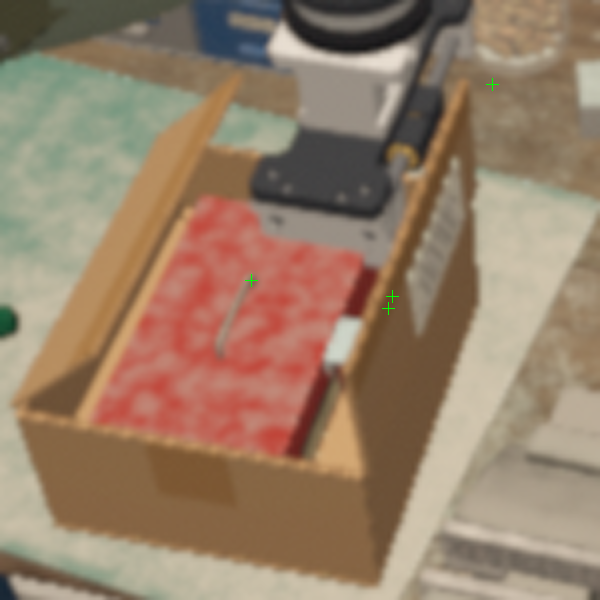

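The right flap is now about upright, and the steel tab shows at (343, 345). I'll keep pushing it outward with the tip on the inner face.

{"fn": "servo_tool", "kwargs": {"deltas": [{"slide": [-8, 0, 0], "roll": 0, "fingers": 1}, {"slide": [-8, 0, 0], "roll": 0, "fingers": 1}, {"slide": [-8, 0, 0], "roll": 0, "fingers": 1}, {"slide": [-8, 0, 0], "roll": 0, "fingers": 1}, {"slide": [-7, 0, 1], "roll": 0, "fingers": 1}, {"slide": [-6, 0, 2], "roll": 0, "fingers": 1}, {"slide": [0, 0, 0], "roll": 0, "fingers": 1}, {"slide": [0, 0, 0], "roll": 0, "fingers": 1}]}}

```text
time: 7.53
ee_pos: [0.4341, 0.0525, 0.1477]
tcp_rot: [-3.141, -0.0, 1.611]
force: [-0.8, -0.4, 0.4]
width: 0.0004
```

```bash
python3 - <<'E'
from h import *
S=cam("side");o=observe();p=o["ee_pos"]; print(p,o["force"])
x0,y0=165,140;im=cv2.resize(S[0][y0:y0+150,x0:x0+190],(760,600),interpolation=cv2.INTER_CUBIC)
cv2.imwrite("pics/z6.png",im[:,:,::-1])
for th in (120,130,140,150):
  t=np.radians(th);c=np.array([.430,.187]);e=np.array([.9991,.042]);f=np.array([-.042,.9991])
  print(th,*[((proj(S,np.r_[c+e*s+f*(-.103+.09*np.cos(t)),.115+.09*np.sin(t)])-[x0,y0]+.5)*4).round() for s in(-.11,.11)])
E
```

```text
[0.43420907 0.05284838 0.14783376] [-0.60823081  0.09154157 -0.08968771]
120 [430. 400.] [534. 116.]
130 [455. 415.] [556. 131.]
140 [476. 432.] [574. 147.]
150 [494. 450.] [589. 165.]
```

View pics/z6.png

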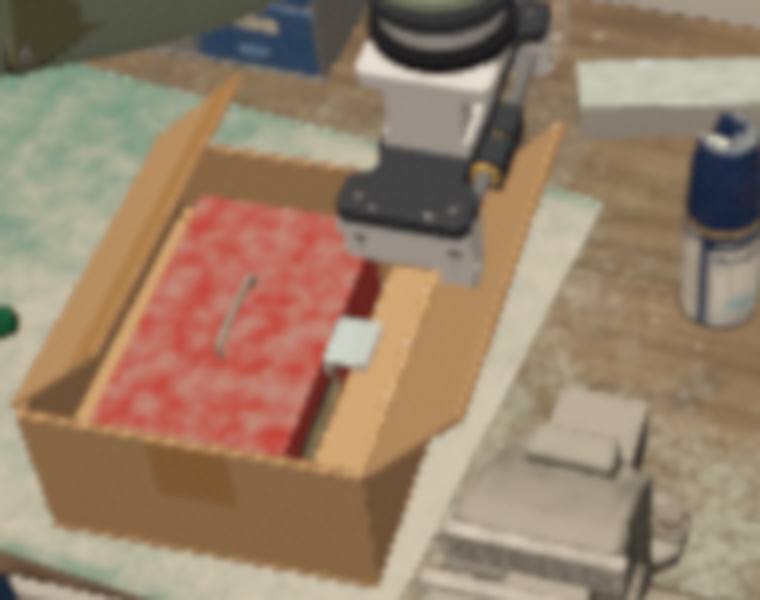

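The right flap is at about 131°: the predicted 130° corners (455, 415) and (556, 131) match. This also confirms that the tip is about 12 mm above the reported TCP. I'll push it on to about 148°, then lift out and descend in front of the left flap.

{"fn": "servo_tool", "kwargs": {"deltas": [{"slide": [-4, 0, 4], "roll": 0, "fingers": 1}, {"slide": [-4, 0, 4.5], "roll": 0, "fingers": 1}, {"slide": [-4, 0, 5], "roll": 0, "fingers": 1}, {"slide": [0, 0, 0], "roll": 0, "fingers": 1}, {"slide": [2, 0, -20], "roll": 0, "fingers": 1}, {"slide": [10, 0, -35], "roll": 0, "fingers": 1}, {"slide": [25, 0, -20], "roll": 0, "fingers": 1}, {"slide": [35, 0, 0], "roll": 0, "fingers": 1}, {"slide": [35, 0, 0], "roll": 0, "fingers": 1}, {"slide": [30, 0, 0], "roll": 0, "fingers": 1}, {"slide": [10, 0, 20], "roll": 0, "fingers": 1}, {"slide": [0, 0, 30], "roll": 0, "fingers": 1}]}}

```text
time: 8.58
ee_pos: [0.4315, 0.1912, 0.1621]
tcp_rot: [3.133, -0.002, 1.616]
force: [0.5, 0.9, -0.0]
width: 0.0
```

{"fn": "servo_tool", "kwargs": {"deltas": [{"slide": [0, 0, 20], "roll": 0, "fingers": 1}, {"slide": [0, 0, 5], "roll": 0, "fingers": 1}, {"slide": [0, 0, 0], "roll": 0, "fingers": 1}, {"slide": [0, 0, 0], "roll": 0, "fingers": 1}]}}

```text
time: 8.92
ee_pos: [0.4291, 0.1878, 0.135]
tcp_rot: [3.141, -0.0, 1.612]
force: [-0.2, 1.1, 0.5]
width: 0.0005
```

{"fn": "servo_tool", "kwargs": {"deltas": [{"slide": [11, 0, 0], "roll": 0, "fingers": 1}, {"slide": [11, 0, 0], "roll": 0, "fingers": 1}, {"slide": [10, 0, 0], "roll": 0, "fingers": 1}, {"slide": [6, 0, -5], "roll": 0, "fingers": 1}, {"slide": [6.4, 0, -4.6], "roll": 0, "fingers": 1}, {"slide": [6.7, 0, -4], "roll": 0, "fingers": 1}, {"slide": [7.1, 0, -3.3], "roll": 0, "fingers": 1}, {"slide": [7.4, 0, -2.8], "roll": 0, "fingers": 1}, {"slide": [7.6, 0, -2.1], "roll": 0, "fingers": 1}, {"slide": [7.7, 0, -1.4], "roll": 0, "fingers": 1}, {"slide": [7.8, 0, 0], "roll": 0, "fingers": 1}, {"slide": [0, 0, 0], "roll": 0, "fingers": 1}]}}

```text
time: 9.92
ee_pos: [0.4249, 0.278, 0.1577]
tcp_rot: [3.141, -0.001, 1.614]
force: [0.2, -0.1, 0.6]
width: 0.0001
```

{"fn": "servo_tool", "kwargs": {"deltas": [{"slide": [7, 0, 0], "roll": 0, "fingers": 1}, {"slide": [6.6, 0, 1], "roll": 0, "fingers": 1}, {"slide": [5, 0, 1], "roll": 0, "fingers": 1}, {"slide": [4.5, 0, 1.3], "roll": 0, "fingers": 1}, {"slide": [4.5, 0, 2], "roll": 0, "fingers": 1}, {"slide": [4, 0, 2], "roll": 0, "fingers": 1}, {"slide": [4, 0, 2.8], "roll": 0, "fingers": 1}, {"slide": [3.5, 0, 3], "roll": 0, "fingers": 1}, {"slide": [3.5, 0, 3.5], "roll": 0, "fingers": 1}, {"slide": [3, 0, 3.5], "roll": 0, "fingers": 1}, {"slide": [2.8, 0, 4], "roll": 0, "fingers": 1}, {"slide": [2.6, 0, 4.5], "roll": 0, "fingers": 1}]}}

```text
time: 10.92
ee_pos: [0.4229, 0.3278, 0.1287]
tcp_rot: [3.141, -0.0, 1.613]
force: [-0.0, -0.7, 0.4]
width: 0.0007
```

{"fn": "servo_tool", "kwargs": {"deltas": [{"slide": [0, 0, 0], "roll": 0, "fingers": 1}, {"slide": [-5, 0, -25], "roll": 0, "fingers": 1}, {"slide": [0, -30, -38], "roll": 0, "fingers": 0.4}, {"slide": [0, -30, -38], "roll": 0, "fingers": 0.4}, {"slide": [-20, 0, -30], "roll": 0, "fingers": 0.4}, {"slide": [-25, 0, 0], "roll": 0, "fingers": 0.4}, {"slide": [0, 0, 0], "roll": 0, "fingers": 0.4}]}}

```text
time: 11.5
ee_pos: [0.3746, 0.2736, 0.2523]
tcp_rot: [3.136, -0.0, 1.611]
force: [-1.3, 0.5, -0.7]
width: 0.0306
```

```bash
python3 - <<'E'
from h import *
S=cam("side");T=cam("top");o=observe();p=o["ee_pos"]; print(p,o["force"],o["width"])
for n,C,x0,y0 in(("T",T,215,160),("S",S,165,140)):
  im=cv2.resize(C[0][y0:y0+150,x0:x0+100 if n=="T" else x0+140],None,fx=3.3,fy=3.9 if 0 else 3.3,interpolation=cv2.INTER_CUBIC)
  for k in range(0,140,20): cv2.putText(im,str(x0+k),(int(k*3.3),8),0,.3,(255,255,0));cv2.putText(im,str(y0+k),(0,int(k*3.3)+4),0,.3,(255,255,0))
  if n=="T": a=im
cv2.imwrite("pics/z7.png",np.hstack([a,im])[:,:,::-1]);print(a.shape,im.shape)
# tab: bright greyish blob in the predicted area
c=np.array([.430,.187]);e=np.array([.9991,.042]);f=np.array([-.042,.9991])
pt=np.r_[c+f*-.073,.083];P=[]
for n,C in(("T",T),("S",S)):
  q=proj(C,pt);hsv=cv2.cvtColor(C[0],cv2.COLOR_RGB2HSV)
  m=((hsv[...,1]<70)&(hsv[...,2]>140)).astype(np.uint8);w=np.zeros_like(m);u,v=q.astype(int);w[v-14:v+15,u-14:u+15]=1
  k,l,st,ce=cv2.connectedComponentsWithStats(m*w);print(n,"pred",q.round(1),[(st[i].tolist(),ce[i].round(1).tolist(),onz(C,*ce[i],.083).round(3).tolist()) for i in range(1,k) if st[i][4]>5])
E
```

```text
[0.37332862 0.27506748 0.2496187 ] [ 0.64902391 -0.34581841 -0.6183606 ] 0.038575111045238204
(495, 330, 3) (495, 462, 3)
T pred [295.7 231.5] [([284, 224, 11, 13, 120], [289.5, 230.3], [0.436, 0.132, 0.083])]
S pred [258.  227.8] [([246, 219, 15, 13, 140], [252.8, 225.1], [0.438, 0.129, 0.083])]
```

View pics/z7.png

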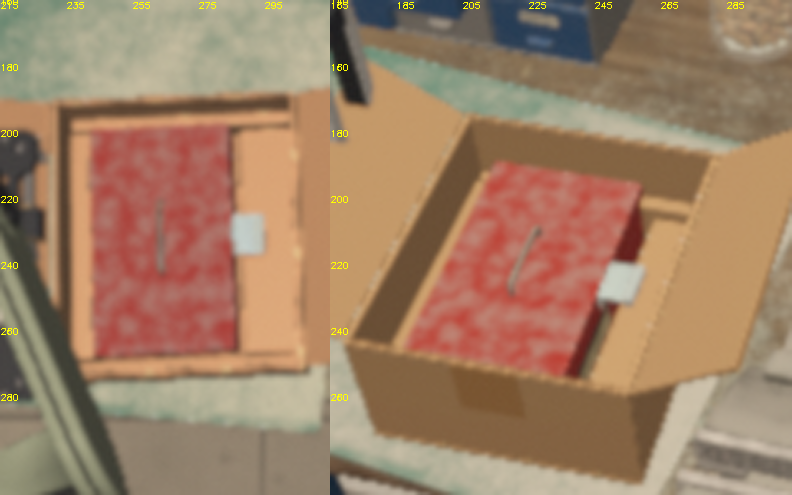

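Both flaps are folded back: the right by about 148°, and the left clearly past level with my target. The tab centre is at (289.5, 230.3) in the top view and (252.8, 225.1) in the side view. At z = 0.083 these give (0.436, 0.132) and (0.438, 0.129), which agree. The tin's top spans y from 0.143 to 0.269, so the grip point is about (0.437, 0.128). I'll move over it with the fingers open about 60 mm.

{"fn": "servo_tool", "kwargs": {"deltas": [{"slide": [-15, 7, 0], "roll": 0, "fingers": 0.35}, {"slide": [-30, 11, 0], "roll": 0, "fingers": 0.35}, {"slide": [-30, 11, 0], "roll": 0, "fingers": 0.35}, {"slide": [-30, 11, 0], "roll": 0, "fingers": 0.35}, {"slide": [-30, 11, 0], "roll": 0, "fingers": 0.35}, {"slide": [-15, 6.5, 0], "roll": 0, "fingers": 0.35}, {"slide": [0, 0, 35], "roll": 0, "fingers": 0.35}, {"slide": [0, 0, 38], "roll": 0, "fingers": 0.35}, {"slide": [0, 0, 38], "roll": 0, "fingers": 0.35}, {"slide": [0, 0, 25], "roll": 0, "fingers": 0.35}, {"slide": [0, 0, 15], "roll": 0, "fingers": 0.35}, {"slide": [0, 0, 13], "roll": 0, "fingers": 0.35}]}}

```text
time: 12.6
ee_pos: [0.4344, 0.1282, 0.0818]
tcp_rot: [-3.135, -0.0, 1.613]
force: [1.2, 0.2, 0.3]
width: 0.061
```

{"fn": "servo_tool", "kwargs": {"deltas": [{"slide": [0, 0, 0], "roll": 0, "fingers": 0.35}, {"slide": [0, 0, 0], "roll": 0, "fingers": 0.35}, {"slide": [0, 0, 0], "roll": 0, "fingers": 0.35}]}}

```text
time: 12.85
ee_pos: [0.4374, 0.1283, 0.0857]
tcp_rot: [3.142, -0.0, 1.613]
force: [0.1, -0.1, 0.5]
width: 0.0611
```

```bash
python3 - <<'E'
from h import *
S=cam("side");o=observe();p=o["ee_pos"]; print(p,o["force"],o["width"])
x0,y0=210,170;im=cv2.resize(S[0][y0:y0+80,x0:x0+100],(750,600),interpolation=cv2.INTER_CUBIC)
e=np.array([.9991,.042,0])
w=o["width"]/2
for d,cl in ((e*w+[0,0,.012],(0,255,0)),(e*-w+[0,0,.012],(0,255,0)),(e*w+[0,0,-.011],(0,255,255)),(e*-w+[0,0,-.011],(0,255,255))):
  q=(proj(S,p+d)-[x0,y0]+.5)*7.5; print(q.round()); cv2.drawMarker(im,tuple(int(v) for v in q),cl,0,12)
for sx in(-.017,.017):
 for dy in (-.012,.018):
  q=(proj(S,np.array([.437,.128+dy,.083])+e*sx)-[x0,y0]+.5)*7.5;cv2.drawMarker(im,tuple(int(v) for v in q),(255,0,255),1,8)
cv2.imwrite("pics/z8.png",im[:,:,::-1])
E
```

```text
[0.43792864 0.12821913 0.08621016] [ 0.13189075 -0.21726076 -0.11039289] 0.06104769776406997
[352. 317.]
[293. 458.]
[358. 363.]
[300. 504.]
```

View pics/z8.png

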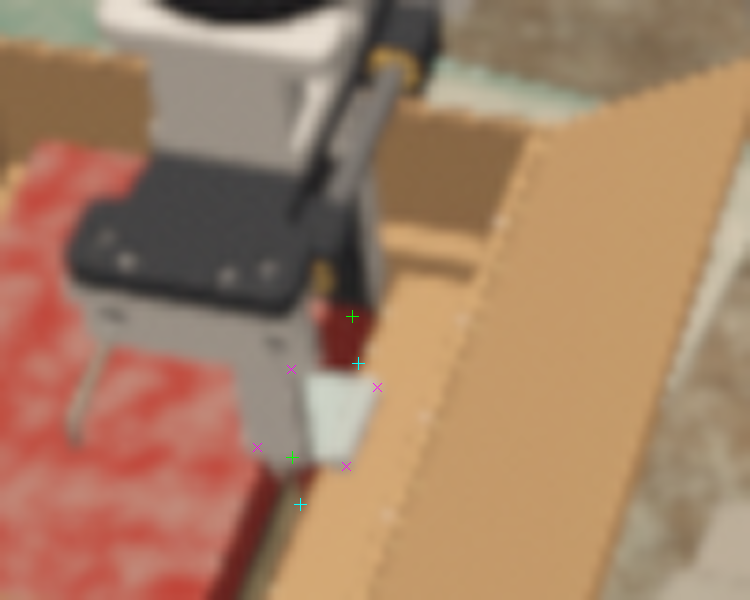

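The fingers straddle the tab: near tip at (290, 472), far tip at (375, 310), tab between. Both tips match the corrected tip height of TCP + 12 mm. I'll go down 24 mm and close gently.

{"fn": "servo_tool", "kwargs": {"deltas": [{"slide": [0, 0, 6], "roll": 0, "fingers": 0.35}, {"slide": [0, 0, 6], "roll": 0, "fingers": 0.35}, {"slide": [0, 0, 6], "roll": 0, "fingers": 0.35}, {"slide": [0, 0, 6], "roll": 0, "fingers": 0.35}, {"slide": [0, 0, 0], "roll": 0, "fingers": 0.35}, {"slide": [0, 0, 0], "roll": 0, "fingers": 0.35}]}}

```text
time: 13.4
ee_pos: [0.4364, 0.1278, 0.0608]
tcp_rot: [-3.14, 0.0, 1.612]
force: [0.3, -0.9, -0.4]
width: 0.0613
```

{"fn": "servo_tool", "kwargs": {"deltas": [{"slide": [0, 0, 0], "roll": 0, "fingers": 0.75}, {"slide": [0, 0, 0], "roll": 0, "fingers": 0.75}, {"slide": [0, 0, 0], "roll": 0, "fingers": 0.75}, {"slide": [0, 0, 0], "roll": 0, "fingers": 0.75}, {"slide": [0, 0, 0], "roll": 0, "fingers": 0.75}, {"slide": [0, 0, 0], "roll": 0, "fingers": 0.75}, {"slide": [0, 0, 0], "roll": 0, "fingers": 0.75}, {"slide": [0, 0, 0], "roll": 0, "fingers": 0.75}], "squeeze": 15}}

```text
time: 14.07
ee_pos: [0.4369, 0.1279, 0.0616]
tcp_rot: [-3.141, 0.0, 1.613]
force: [-1.9, -0.7, 3.1]
width: 0.0335
```

The fingers have the tab at a width of 33.5 mm. Now I'll lift it along its arc, the first half to about 32°.

{"fn": "servo_tool", "kwargs": {"deltas": [{"slide": [0.5, 0, -5], "roll": 0, "fingers": 0.75}, {"slide": [0.6, 0, -4.8], "roll": 0, "fingers": 0.75}, {"slide": [1.8, 0, -9.7], "roll": 0, "fingers": 0.75}, {"slide": [2.5, 0, -9.5], "roll": 0, "fingers": 0.75}, {"slide": [3.1, 0, -9.3], "roll": 0, "fingers": 0.75}, {"slide": [3.8, 0, -9.1], "roll": 0, "fingers": 0.75}, {"slide": [4.4, 0, -8.8], "roll": 0, "fingers": 0.75}, {"slide": [5, 0, -8.5], "roll": 0, "fingers": 0.75}, {"slide": [5.6, 0, -8.1], "roll": 0, "fingers": 0.75}, {"slide": [0, 0, 0], "roll": 0, "fingers": 0.75}, {"slide": [0, 0, 0], "roll": 0, "fingers": 0.75}]}}

```text
time: 14.98
ee_pos: [0.4361, 0.1554, 0.1348]
tcp_rot: [3.141, 0.001, 1.614]
force: [-1.7, 1.2, -1.4]
width: 0.0337
```

```bash
python3 - <<'E'
from h import *
S=cam("side");o=observe();print(o["ee_pos"],o["force"],o["width"])
save(S,"z9",(170,130,320,270),4)
E
```

```text
[0.43614935 0.15511628 0.13444351] [-1.59799338 -0.55933529 -1.23880323] 0.03349895419278339
```

View pics/z9.png

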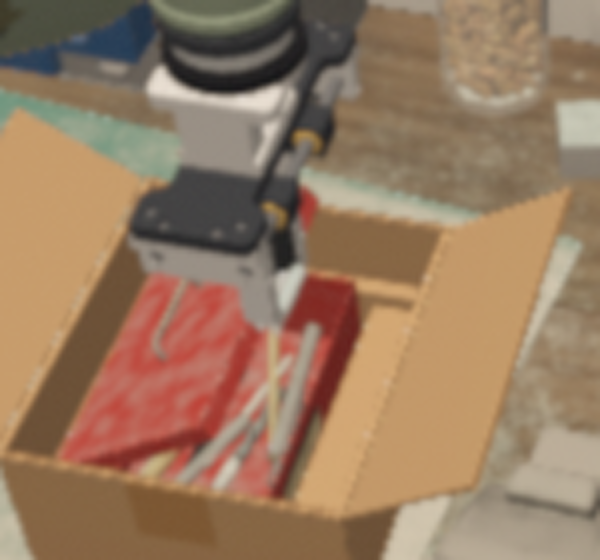

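The lid is open about 32° with the tab still between the pads, the contents showing, and the tin and flaps in place. I'll go on to 60°.

{"fn": "servo_tool", "kwargs": {"deltas": [{"slide": [3, 0, -3.9], "roll": 0, "fingers": 0.75}, {"slide": [3.1, 0, -3.8], "roll": 0, "fingers": 0.75}, {"slide": [6.6, 0, -7.3], "roll": 0, "fingers": 0.75}, {"slide": [7.1, 0, -6.8], "roll": 0, "fingers": 0.75}, {"slide": [7.6, 0, -6.3], "roll": 0, "fingers": 0.75}, {"slide": [8, 0, -5.7], "roll": 0, "fingers": 0.75}, {"slide": [8.4, 0, -5.1], "roll": 0, "fingers": 0.75}, {"slide": [4.3, 0, -2.4], "roll": 0, "fingers": 0.75}, {"slide": [4.4, 0, -2.1], "roll": 0, "fingers": 0.75}, {"slide": [0, 0, 0], "roll": 0, "fingers": 0.75}, {"slide": [0, 0, 0], "roll": 0, "fingers": 0.75}, {"slide": [0, 0, 0], "roll": 0, "fingers": 0.75}]}}

```text
time: 16.03
ee_pos: [0.4334, 0.2074, 0.1772]
tcp_rot: [-3.141, 0.0, 1.612]
force: [-1.6, 1.7, -5.5]
width: 0.0336
```

```bash
python3 - <<'E'
from h import *
S=cam("side");T=cam("top");o=observe();p=o["ee_pos"];print(p,o["force"],o["width"],o["joint_vel"].round(3))
g0=np.array([.1279,.0616]);h=np.array([.1279+.1406,.0616-.011])  # TCP-equivalent hinge
d=p[1:]-h; print("lid deg",np.degrees(np.arctan2(d[1],-d[0]))-4.5,"radius",np.hypot(*d))
c=np.array([.430,.187]);e=np.array([.9991,.042]);f=np.array([-.042,.9991])
def fp(C,x0,y0,s,sg,th,k):
  t=np.radians(th);return tuple(int(v) for v in (proj(C,np.r_[c+e*k+f*sg*(.103-.09*np.cos(t)),.115+.09*np.sin(t)])-[x0,y0]+.5)*s)
outs=[]
for C,x0,y0,w,hh in((T,195,165,160,130),(S,150,120,180,150)):
  s=400/w;im=cv2.resize(C[0][y0:y0+hh,x0:x0+w],None,fx=s,fy=s,interpolation=cv2.INTER_CUBIC)
  for sg in(1,-1):
    for k in(-.11,.11): cv2.drawMarker(im,fp(C,x0,y0,s,sg,125,k),(0,255,0),0,9)
    for k in(-.11,.11): cv2.drawMarker(im,fp(C,x0,y0,s,sg,148,k),(0,255,255),1,9)
  outs.append(cv2.copyMakeBorder(im,0,340-im.shape[0],0,0,cv2.BORDER_CONSTANT))
cv2.imwrite("pics/z10.png",np.hstack(outs)[:,:,::-1])
E
```

```text
[0.43345855 0.20731284 0.17730327] [-2.08420563  1.19822853 -5.4780193 ] 0.03349174600516164 [-0.004 -0.003 -0.     0.002  0.     0.002]
lid deg 59.723316651067634 radius 0.14070390200038982
```

View pics/z10.png

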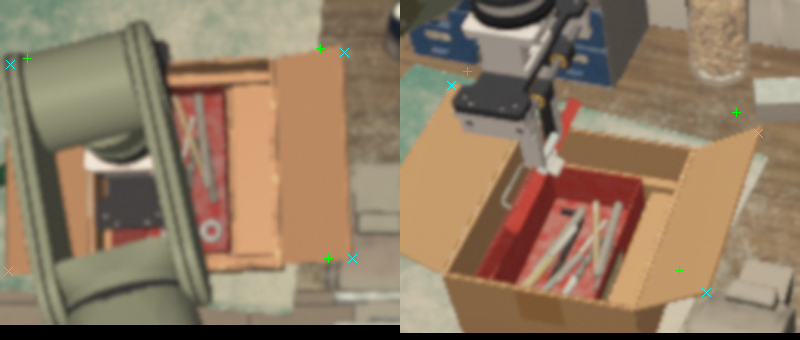

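The lid is held at about 59.7° on an arc of 140.7 mm. The flap corners sit on the 148° marks or beyond, and the tin is level in the carton. The 5.5 N pull lies along the lid towards the hinge, so the arc was stretched slightly and I'll ease it by a few mm.

{"fn": "servo_tool", "kwargs": {"deltas": [{"slide": [0.6, 0, 1.2], "roll": 0, "fingers": 0.75}, {"slide": [0.6, 0, 1.2], "roll": 0, "fingers": 0.75}, {"slide": [0, 0, 0], "roll": 0, "fingers": 0.75}, {"slide": [0, 0, 0], "roll": 0, "fingers": 0.75}, {"slide": [0, 0, 0], "roll": 0, "fingers": 0.75}, {"slide": [0, 0, 0], "roll": 0, "fingers": 0.75}]}}

```text
time: 16.63
ee_pos: [0.4335, 0.2073, 0.177]
tcp_rot: [-3.141, 0.003, 1.612]
force: [-6.8, -3.2, 5.5]
width: 0.0336
```

```bash
python3 - <<'E'
from h import *
S=cam("side");T=cam("top");o=observe();p=o["ee_pos"];print(p.round(4),o["force"].round(1),o["width"])
for r in(.136,.1406,.145):
  h=np.array([.1279+r,.0616-.011]);d=p[1:]-h; print(r,"lid deg",np.degrees(np.arctan2(d[1],-d[0]))-np.degrees(np.arctan2(.011,r)),"radius",np.hypot(*d))
# bystanders: compare nothing-moved by differencing against first pictures
for n,C in(("top",T),("side",S)):
  a=cv2.cvtColor(cv2.imread(f"pics/{n}0.png"),cv2.COLOR_BGR2RGB);b=cv2.resize(C[0],None,fx=1.25,fy=1.25,interpolation=cv2.INTER_CUBIC)
  d=np.abs(a.astype(int)-b).max(2)
  R={"top":dict(can=(432,195,465,240),mug=(512,178,560,235),block=(468,235,530,285),cal=(495,260,548,355)),"side":dict(can=(415,205,450,280),mug=(508,230,560,295),block=(445,282,515,330),cal=(460,318,540,415),cartonbase=(205,320,320,352))}[n]
  print(n,{k:int((d[y0:y1,x0:x1]>40).sum()) for k,(x0,y0,x1,y1) in R.items()})
E
```

```text
[0.4335 0.2072 0.1769] [-6.7 -3.8  5.6] 0.033826013069227244
0.136 lid deg 61.22338689017216 radius 0.1384534971501602
0.1406 lid deg 59.66089509446831 radius 0.14039841621681137
0.145 lid deg 58.20259024768369 radius 0.1423730293553886
top {'can': 0, 'mug': 0, 'block': 0, 'cal': 0}
side {'can': 0, 'mug': 0, 'block': 0, 'cal': 0, 'cartonbase': 5}
```

Bystanders and carton base are unchanged. The easing went slightly too far (force now +5.5 N), so I'll take half of it back.

{"fn": "servo_tool", "kwargs": {"deltas": [{"slide": [-0.4, 0, -1.1], "roll": 0, "fingers": 0.75}, {"slide": [0, 0, 0], "roll": 0, "fingers": 0.75}, {"slide": [0, 0, 0], "roll": 0, "fingers": 0.75}, {"slide": [0, 0, 0], "roll": 0, "fingers": 0.75}, {"slide": [0, 0, 0], "roll": 0, "fingers": 0.75}, {"slide": [0, 0, 0], "roll": 0, "fingers": 0.75}, {"slide": [0, 0, 0], "roll": 0, "fingers": 0.75}, {"slide": [0, 0, 0], "roll": 0, "fingers": 0.75}]}}

```text
time: 17.4
ee_pos: [0.4335, 0.2075, 0.1771]
tcp_rot: [-3.141, 0.002, 1.612]
force: [-5.4, -0.8, 2.7]
width: 0.0334
```

```bash
python3 - <<'E'
from h import *
o=observe();print(o["ee_pos"].round(4),o["force"].round(1),o["width"],np.abs(o["joint_vel"]).max());print(finish_job())
E
```

```text
[0.4335 0.2075 0.1771] [-5.4 -0.8  2.7] 0.033448696617893806 0.002032529184224285
the job is handed in; nothing more can be done
None
```

Both flaps are folded back, and I handed the job in at 17.4 s with the gripper still holding the tin lid open at about 60°. The hand-in gives no verdict, so this rests on my own last checks.

- **Lid:** the tool position puts it at 59.7°, or 58–61° allowing for my uncertainty in the hinge distance. The allowed range is 52–68°. The tab was gripped at 33.4 mm and the arm was at rest.
- **Flaps:** the picture at the end of the lift showed both well past 125°. The right flap matched the 148° marks. The arm partly hid the left one, but it looked folded at least as far.
- **Tin and carton:** in that picture the tin sat level in the carton. The carton's base had not visibly moved.
- **Other things on the bench:** image comparison with the start showed no change to the block, calliper, can or mug.

**What went wrong or disagreed:**
- **Fingertip height:** the fingertips appeared about 12 mm above the reported tool point, not 11 mm below it as the interface text says. My first sweep of the right flap therefore passed over its edge without touching it. I used the corrected height after that.
- **Tab position:** the tab lay about 10 mm further from the carton's right wall than the text gives, so I used the measured position.
- **Grip force:** a small sideways and downward load of about 6 N remained at the grip when I handed in.

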